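# Carry a hanging cafe tray to the serving board

### The job

Take the hanging steel tray by the wooden grip at its top, lift it and carry it clear of everything over to the round serving board on the other side of the counter. There let it hang still, centred just above the board, for two seconds, then lower it gently onto the middle of the board and let go. Handle the tray by its grip only, do not let it swing wildly, keep the jar standing on it and leave everything else on the counter where it is.

Things in the scene. Friction and masses are not known exactly. Their poses are not given: they have to be found in the camera images.
- tray: Round steel tray, 218 mm across, rim 16 mm, floor 5 mm thick, 0.34 kg, centre of mass 216 mm below the swivel. Three arms rise from the rim at its +y, -y and -x sides to a hub 30 mm wide under the swivel. Origin: centre of the underside; z up, x towards the open side, where the jar stands. Loaded off centre, it hangs 0.03 to 0.13 rad out of level, jar side low, centre 7 to 30 mm off plumb.
- grip_point (a point): Centre of the dark wooden grip on top of the tray's swivel: an upright tab 32 mm wide (along its x, which is also the tray's x), 14 mm thick (y: pinch it across this) and 36 mm high. It lies 42 mm above the swivel and 274 mm above the tray's underside when upright.
- grip: Wooden tab, stem and fork, 0.05 kg with the pins; origin at the swivel, 232 mm above the tray's origin, z up. On the swivel (two crossed pins) the tray swings freely to all sides, up to 0.7 rad, but does not turn about z. Period with the jar about 0.94 s (rod of 0.22 m), hardly damped: a swing takes over a minute to fade. Springs of 0.02 N m/rad hold the grip upright when it is let go.
- jar: Amber glass jar with a brass lid, 58 mm across, 72 mm high, standing loose on the tray, 28 to 54 mm from its middle; nominally 0.24 kg, hidden variation -30 to +30 %. Origin: centre of its underside.
- board: Round serving board of dark wood with a pale marble inlay, 270 mm across, 14 mm thick, fixed on the counter; its inlay is 218 mm across, as wide as the tray. Origin: centre of its underside (z = 0). The tray's jar side touches it first; the tray then levels as the grip comes back over its middle or is let go, not by pushing down.
- slate: Dark slate 260 mm (x) by 150 mm (y), 8 mm thick, fixed on the counter between tray and board; origin: centre of its underside.
- bar1: Wrapped chocolate bar with a red band, 120 x 52 x 10 mm, 0.1 kg, loose on the slate; origin: centre of its underside. To be left alone.
- bar2: Wrapped chocolate bar with a blue band, 120 x 52 x 10 mm, 0.1 kg, loose on the slate; origin: centre of its underside. To be left alone.
- cup: White mug, 64 mm across, 58 mm high, loose, in front of the bonbon displays; origin: centre of its underside. To be left alone.
- giftbox: Red gift box with a gold ribbon, 100 x 100 x 50 mm, loose, right of the mug; origin: centre of its underside. To be left alone.
- bowl: Blue bowl of truffles, 96 mm across, 42 mm high, loose, left of the mug; origin: centre of its underside. To be left alone.

How it is judged:
By the outcome, as a careful person would: the job done as asked, in the order asked, and still so for the second after the job is handed in, with the robot touching nothing.
It also fails if it takes over 38 s, if anything falls off the work surface, if the arm or the gripper's body presses on something with over 40 N, if the wrist force passes 120 N, or if a joint passes its speed limit or range.

### The arm

A 6-joint arm with a two-finger parallel gripper is mounted at the origin on the work surface. World frame = base frame: x ahead of the robot, y to its left, z up, the work surface at z = 0. Lengths are in m, angles in rad, forces in N, time in s.
With the tool pointing down it reaches from about 0.375 to 0.925 m from the base axis. Payload 5.7 kg.
Tool frame: the origin (TCP) lies at the very end of the fingers, on their centre line; the grasp point (between the pads) lies arm.grip_depth behind it (arm.grip_depth is the distance from the TCP to the grasp point, in m); z points along the fingers, y is the line along which they close (so a half turn about z gives the same grasp; the last joint's range is limited). The gripper opens to 88 mm and grips with 3 to 60 N. Pads are 20 mm wide; open, the fingers measure 115 mm over their backs; the gripper's body (75 mm by 178 mm) begins 61 mm behind the grasp point.
Start: joints at [1.15, 0.359, 1.51, -0, 1.272, -0.115], TCP at [0.181, 0.572, 0.223] pointing down, gripper open.
Joint ranges: [-2.97, 2.97], [-1.01, 2.36], [0.21, 2.38], [-0.96, 4.11], [0.2, 2.71], [-2.98, 2.98]. Speed limits (rad/s): [2.39, 2.39, 3.14, 3.14, 3.14, 3.14].

### API

Orientations are given as a unit quaternion [x, y, z, w].
In Python, from cell import arm gives the robot as it stands. The module is installed in compiled form; this text tells all that it offers.
- The arm moves only by the tool step_arm, never from a script. Its arguments are lists of equal length, an entry for each row: "grip": the opening, from 0 (shut) to 1 (fully open); "dp": the shift along the tool's x, y, z in m, a list of three; "rotation": the turn, a rotation vector about the tool's x, y, z in degrees, a list of three. A call has 1 to 5 rows; each row is the pose to reach, as a shift and turn from the pose commanded when the call began, along the tool's axes at that moment; what a row does not reach only later rows make up. A row lasts 1/12 s, in which the tool goes at most 41.7 mm and 7.16 degrees, less where a joint would pass 70% of its speed; a pose out of reach is approached as far as the arm can. A call with a gripper value outside its range is refused whole. The fingers move at their own pace and stop on an object; the grip force is fixed at half the most. Time passes only in rows, so rows that repeat a pose let the fingers close. It gives the time, the measured TCP pose, the force, the opening and the grip force at its end, in the units of the state.
- arm.get_state(): the state, without advancing time (a new reading comes with each control period).
- arm.read_camera(name): name is "side" or "top" or "wrist"; returns a dict with "color" (420x560x3 uint8, blue, green, red), "vfov" (degrees; the focal length in pixels is half the picture's height over the tangent of half this angle, whatever the lens; pixels are square), "cx", "cy" (the principal point, pixels), "extrinsics" (4x4, takes a point from world to camera coordinates); the wrist camera has in their place "T_tool_cam" (4x4, takes a point from camera to tool coordinates, whose origin is the TCP and whose axes are the flange's). Camera axes: x right, y down, z forward; pixel columns grow to the right and rows downward; lengths in m; the calibration is good to about 2 mm. The wrist camera is an equidistant fisheye: a pixel r from the principal point sees the ray r / f radians off the axis. A picture is of the moment at which its call begins: read the wrist's pose just before it. There is no depth.
- arm.close_job(): hands the job in; it is judged then, once.
The state is a dict: "time_s": time; "q": joint angles; "dq": joint speeds; "effort": joint torques, N m; "tcp_pos": TCP position; "eef_rot": TCP orientation; "force": force on the tool from outside, world axes, zero at the start; "moment": the same for the moment, N m; "finger_gap": finger opening in m; "grip_force": force on a finger pad.
Only numpy, scipy, OpenCV 4.12 (cv2) and the standard library are available. Lean on these libraries where they do the work, as an engineer would, in place of code of your own. Each camera call takes 0.05 s, during which the arm holds its last target. There are 200 camera calls.

## Working session

There is one attempt and no reset: what is moved stays moved. The work goes in short steps, Python scripts to look and compute and a tool call to move; the robot and the scene stay as the last step left them, time stands still between calls to the robot, and variables do not carry over. Pictures are saved under pics/ and viewed, at most 10 in all, crops included, and the job is handed in when it is done.

Besides the shell and the picture viewer there is one more tool, called after "Call:" by a JSON object that holds its "name" and its "arguments". step_arm: Moves the arm, as the interface text tells. Its arguments: {"type":"object","properties":{"grip":{"type":"array"},"dp":{"type":"array"},"rotation":{"type":"array"}},"required":["grip","dp","rotation"]}

```bash
mkdir -p pics
python3 - <<'E'
from cell import arm
import cv2,numpy as np,pickle
s=arm.get_state();print(s,arm.grip_depth)
d={'s':s}
for n in("side","top","wrist"):
    c=arm.read_camera(n);d[n]=c
    cv2.imwrite(f"pics/{n}0.png",c["color"])
    print(n,{k:v for k,v in c.items() if k!="color"})
pickle.dump(d,open("d0.pkl","wb"))
E
```

```text
{'time_s': 0.0, 'q': array([ 1.14990058e+00,  3.59488163e-01,  1.51143054e+00, -2.80980894e-05,
        1.27249860e+00, -1.15103825e-01]), 'dq': array([ 0.00084135,  0.00028805, -0.00352101,  0.00087798,  0.00160094,
       -0.00010403]), 'effort': array([ 5.94015819e-04, -5.15363395e+01, -2.70728928e+01,  6.75416132e-02,
        3.50052968e-02, -1.54213731e-04]), 'tcp_pos': array([0.18036317, 0.57152203, 0.22182035]), 'eef_rot': array([ 1.52296789e-01,  9.88334385e-01, -8.83307607e-04, -2.28639669e-04]), 'force': array([ 1.01615706,  0.26081315, -0.59724773]), 'moment': array([0.0165709 , 0.06003048, 0.02276737]), 'grip_force': 0.0, 'finger_gap': 0.0877505998228114} 0.0187
side {'vfov': 51.39284027830426, 'cx': 279.9474033022214, 'cy': 209.64385389401642, 'extrinsics': array([[ 0.79360334, -0.60839518, -0.00700291, -0.46662161],
       [-0.39354415, -0.50450133, -0.76850596,  0.35483069],
       [ 0.46402234,  0.61264485, -0.6398043 ,  0.85346826],
       [ 0.        ,  0.        ,  0.        ,  1.        ]])}
top {'vfov': 44.85549752680994, 'cx': 282.49677813547055, 'cy': 214.55592350850313, 'extrinsics': array([[-0.01880781, -0.99976787, -0.01051095,  0.01260541],
       [-0.98920216,  0.02013525, -0.14516766,  0.58831781],
       [ 0.1453456 ,  0.00766717, -0.98935124,  1.2233487 ],
       [ 0.        ,  0.        ,  0.        ,  1.        ]])}
wrist {'vfov': 65.70646984690485, 'cx': 276.3197184912863, 'cy': 215.44283446179907, 'T_tool_cam': array([[ 5.01948853e-04, -9.52999690e-01, -3.02970856e-01,
         8.42570947e-02],
       [ 9.99999609e-01,  2.57983047e-04,  8.45265771e-04,
        -3.27419871e-04],
       [-7.27376673e-04, -3.02971161e-01,  9.52999447e-01,
        -1.62214660e-01],
       [ 0.00000000e+00,  0.00000000e+00,  0.00000000e+00,
         1.00000000e+00]])}
```

View pics/top0.png

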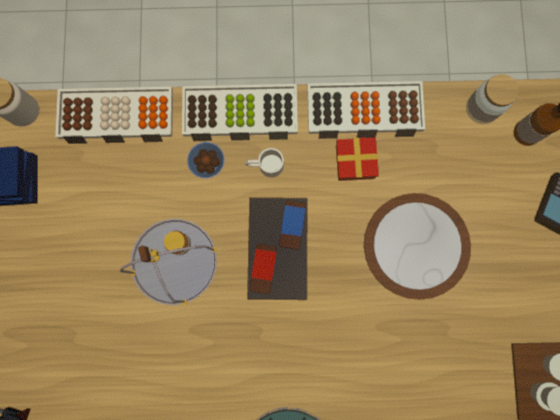

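View pics/side0.png

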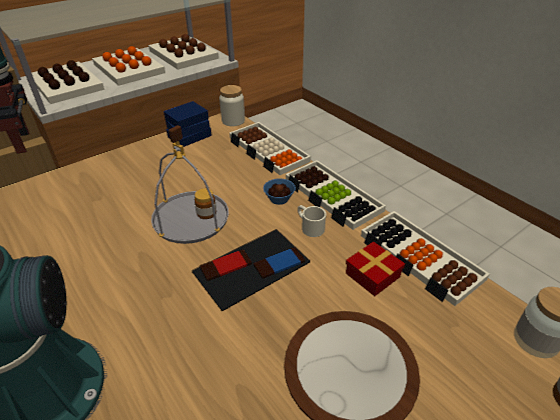

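The top view shows the tray at about (174,261), with the grip near (145,254), the lid at (175,241), the board at (417,245), the slate at (278,248), the mug at (270,161), the bowl at (206,160) and the gift box at (357,158). The side view shows the tray standing on the counter, its grip at about (176,134). I'll zoom in on both.

Run:
```python
import cv2,numpy as np,pickle
d=pickle.load(open("d0.pkl","rb"))
a=cv2.resize(d['top']['color'][210:310,110:225],None,fx=3.4,fy=5.,interpolation=cv2.INTER_CUBIC)
a=cv2.resize(d['top']['color'][210:310,115:220],(400*105//100,400),interpolation=cv2.INTER_CUBIC)
b=cv2.resize(d['side']['color'][115:245,145:235],(90*4,130*4),interpolation=cv2.INTER_CUBIC)
o=np.zeros((520,790,3),np.uint8);o[:400,:420]=a;o[:520,425:785]=b
cv2.imwrite("pics/crop1.png",o)
```

```text
(no output)
```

View pics/crop1.png

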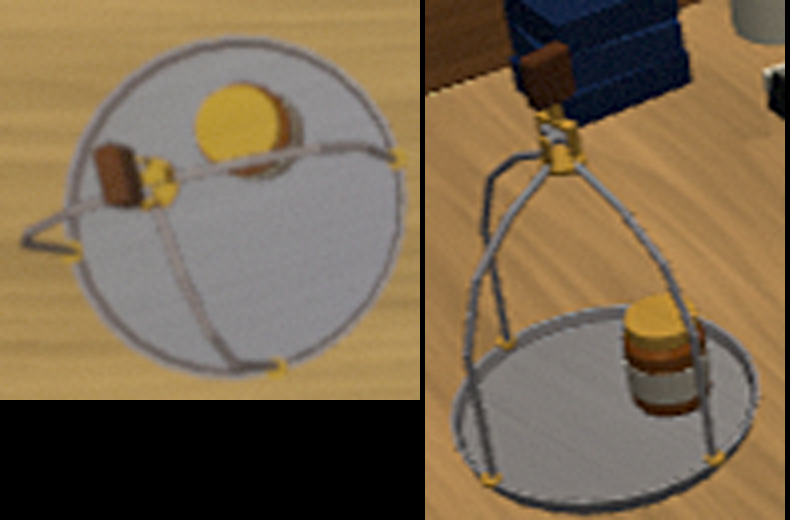

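View pics/wrist0.png

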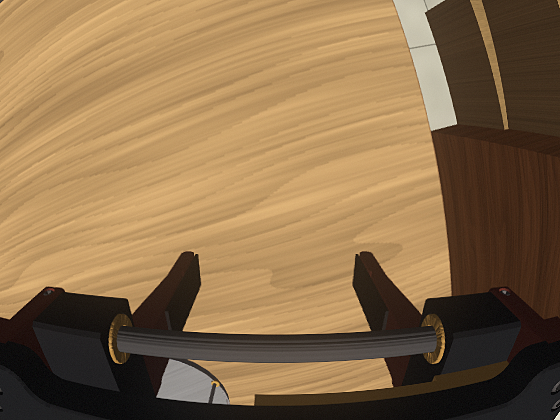

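The crop shows the +y foot at (70,255), the -y foot at (400,158) and the -x foot at (278,365). The grip tab's brown top face is near (112,175), and in the side half of the crop the tab centre is at about (547,75). The wrist camera sees only the edge of the tray. Next I'll fit the poses.

```bash
cat > h.py <<'E'
import cv2,numpy as np
from scipy.optimize import least_squares
def proj(c,P):
    P=np.atleast_2d(P);E=c['extrinsics'];q=P@E[:3,:3].T+E[:3,3]
    f=210/np.tan(np.radians(c['vfov'])/2)
    return q[:,:2]/q[:,2:]*f+[c['cx'],c['cy']]
def ray(c,uv,z):
    E=c['extrinsics'];f=210/np.tan(np.radians(c['vfov'])/2)
    d=E[:3,:3].T@np.array([(uv[0]-c['cx'])/f,(uv[1]-c['cy'])/f,1]);o=-E[:3,:3].T@E[:3,3]
    return o+d*(z-o[2])/d[2]
def circle(c,mask,z,r):
    cs,_=cv2.findContours(mask,cv2.RETR_EXTERNAL,cv2.CHAIN_APPROX_NONE)
    k=cv2.convexHull(max(cs,key=cv2.contourArea))[:,0]
    W=np.array([ray(c,p,z)[:2] for p in k])
    s=least_squares(lambda v:np.hypot(*(W-v[:2]).T)-v[2],[*W.mean(0),r],loss='soft_l1',f_scale=.002)
    return s.x
E
python3 - <<'E'
from h import *
import pickle
d=pickle.load(open("d0.pkl","rb"));T,S=d['top'],d['side']
t=np.array([(70,255),(400,158),(278,365)])/4+[115,210]
s=np.array([(505,343),(715,458),(490,480)]);s=(s-[425,0])/4+[145,115]
def feet(v,z=.012):
    x,y,a=v[:3];R=np.array([[np.cos(a),-np.sin(a)],[np.sin(a),np.cos(a)]])
    L=np.array([(0,.109),(0,-.109),(-.109,0)])@R.T+[x,y]
    return np.c_[L,np.full(3,z)]
for nm,cs in(('top',[(T,t)]),('side',[(S,s)]),('both',[(T,t),(S,s)])):
    r=least_squares(lambda v:np.concatenate([(proj(c,feet(v))-p).ravel() for c,p in cs]),[.55,.26,.25])
    print(nm,r.x,np.degrees(r.x[2]),np.abs(r.fun).max())
x,y,a=r.x
ex=np.array([np.cos(a),np.sin(a),0]);ey=np.array([-np.sin(a),np.cos(a),0])
for nm,c,o,f in(('top',T,(115,210),(0,0)),('side',S,(145,115),(425,0))):
    pts=[np.array([x,y,z])+i*.016*ex+j*.007*ey for z in(.256,.292) for i in(-1,1) for j in(-1,1)]
    print(nm,((proj(c,pts)-o)*4+f).round().tolist())
for n,c in(('T',T),('S',S)):
    hsv=cv2.cvtColor(c['color'],cv2.COLOR_BGR2HSV)
    m=((hsv[...,1]<60)&(hsv[...,2]>120)).astype(np.uint8)
    k=np.zeros_like(m)
    if n=='T': k[190:305,360:475]=1
    else: k[310:420,280:425]=1
    m=cv2.morphologyEx(m*k,cv2.MORPH_CLOSE,np.ones((7,7)))
    if n=='S': m[412:]=0
    print('inlay',n,circle(c,m,.014,.109))
    if n=='T':
        k[:]=0;k[215:310,115:220]=1
        m=((hsv[...,1]<60)).astype(np.uint8)*k
        print('tray',circle(c,m,.014,.109))
        k[:]=0;k[225:256,155:190]=1
        m=((hsv[...,1]>150)&(hsv[...,2]>170)).astype(np.uint8)*k
        print('lid',circle(c,m,.077,.027))
for n,p,z in(('cup',(272,161),.05),('box',(357,158),.05),('bowl',(206,160),.03)): print(n,ray(T,p,z))
E
```

```text
top [0.48075511 0.27793327 0.26931276] 15.43048460209667 1.5682187081700931
side [0.48296144 0.2821554  0.26470092] 15.166245720536951 0.7717901161300915
both [0.48142696 0.27898006 0.26774849] 15.340858698564956 1.3223139292023802
top [[148.0, 202.0], [121.0, 209.0], [133.0, 142.0], [106.0, 149.0], [129.0, 198.0], [101.0, 206.0], [113.0, 136.0], [85.0, 144.0]]
side [[541.0, 116.0], [525.0, 109.0], [579.0, 94.0], [564.0, 87.0], [531.0, 64.0], [515.0, 57.0], [571.0, 43.0], [555.0, 36.0]]
inlay T [ 0.50838318 -0.33634062  0.1097472 ]
tray [0.48035751 0.27913728 0.10783537]
lid [0.52471114 0.26423072 0.02276043]
inlay S [ 0.51056472 -0.33476226  0.10877564]
cup [0.72403739 0.02486085 0.05      ]
box [ 0.7271811  -0.18879625  0.05      ]
bowl [0.73542751 0.19426362 0.03      ]
```

Call:
{"name": "step_arm", "arguments": {"grip": [1,1,1,1,1], "dp": [[0,0,-0.04],[0,0,-0.08],[-0.015,-0.008,-0.118],[-0.045,-0.022,-0.138],[-0.078,-0.04,-0.138]], "rotation": [[0,0,-6.5],[0,0,-13],[0,0,-19.5],[0,0,-26],[0,0,-32.8]]}}

```text
time_s: 0.57
tcp_pos: [0.2442, 0.5131, 0.3662]
eef_rot: [-0.137, 0.991, 0.004, 0.003]
force: [0.7, -0.0, -0.0]
finger_gap: 0.0875
grip_force: 0.0
```

```bash
cat >> h.py <<'E'
from scipy.spatial.transform import Rotation as Ro
def rel(s,target):
    R=Ro.from_quat(s['eef_rot']);e=R.as_matrix()
    return R.inv().apply(np.array(target)-s['tcp_pos']).round(4), np.degrees(np.arctan2(e[1,1],e[0,1])), e[:,2].round(4)
E
python3 - <<'E'
from h import *
from cell import arm
import pickle
s=arm.get_state();print(s['time_s'],s['tcp_pos'],rel(s,[.481,.279,.36]))
d=pickle.load(open("d0.pkl","rb"));S,T=d['side'],d['top']
for v in(385,395,400): print('jar side base',ray(S,((665-425)/4+145,v/4+115),.005))
print('lid side',ray(S,((662-425)/4+145,309/4+115),.077),'lid top',ray(T,(239/4+115,127/4+210),.077))
E
```

```text
0.5667 [0.24420764 0.513079   0.36620012] (array([-0.1642, -0.2896,  0.0054]), np.float64(105.76649090266402), array([ 0.0049,  0.0084, -1.    ]))
jar side base [0.52620198 0.27602354 0.005     ]
jar side base [0.52056255 0.26623614 0.005     ]
jar side base [0.51777158 0.26139231 0.005     ]
lid side [0.52941227 0.2690196  0.077     ] lid top [0.52256717 0.26146977 0.077     ]
```

Call:
{"name": "step_arm", "arguments": {"grip": [1,1,1,1,1], "dp": [[-0.02,-0.036,0],[-0.04,-0.07,0],[-0.06,-0.105,0],[-0.078,-0.137,0],[-0.095,-0.168,0]], "rotation": [[0,0,0],[0,0,0],[0,0,0],[0,0,0],[0,0,0]]}}

```text
time_s: 0.98
tcp_pos: [0.3799, 0.3717, 0.3605]
eef_rot: [-0.133, 0.991, -0.0, -0.0]
force: [0.3, 0.0, -0.4]
finger_gap: 0.0879
grip_force: 0.0
```

Call:
{"name": "step_arm", "arguments": {"grip": [1,1,1,1,1], "dp": [[-0.018,-0.033,0],[-0.036,-0.064,0],[-0.052,-0.093,0],[-0.063,-0.112,0],[-0.066,-0.118,0]], "rotation": [[0,0,0],[0,0,0],[0,0,0],[0,0,0],[0,0,0]]}}

```text
time_s: 1.4
tcp_pos: [0.4758, 0.2745, 0.3602]
eef_rot: [-0.131, 0.991, -0.001, 0.0]
force: [0.5, -0.3, 0.1]
finger_gap: 0.0878
grip_force: 0.0
```

Run:
```python
from h import *
from cell import arm
import pickle
s=arm.get_state();c=arm.read_camera('wrist');s2=arm.get_state()
pickle.dump((s,c),open('w1.pkl','wb'))
cv2.imwrite('pics/w1.png',c['color'])
for q in(s,s2): print(q['time_s'],q['tcp_pos'],rel(q,[.481,.279,.36]),q['dq'].round(3),q['q'].round(2))
```

```text
1.4 [0.47584436 0.27445758 0.36018198] (array([-0.0062,  0.003 ,  0.0002]), np.float64(105.0933953658345), array([ 2.0e-04, -1.3e-03, -1.0e+00])) [-0.094  0.014 -0.019  0.034  0.018 -0.094] [ 0.4   0.19  1.41 -0.    1.54 -1.44]
1.45 [0.47538983 0.27488871 0.36015232] (array([-0.0065,  0.0025,  0.0001]), np.float64(105.09667883579442), array([-1.0e-04, -1.1e-03, -1.0e+00])) [ 0.051 -0.01   0.014  0.023  0.006  0.043] [ 0.4   0.19  1.41 -0.    1.54 -1.44]
```

View pics/w1.png

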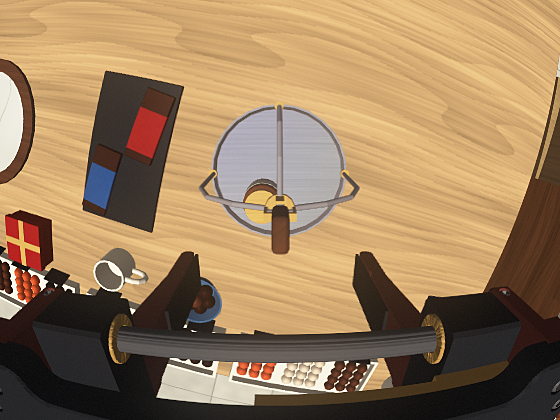

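The wrist view shows the tab upright in the picture, spanning about (280,205) to (280,252) and centred between the fingers. The rim feet are at (279,106), (205,178) and (354,178). I'll check these against my model.

```bash
cat >> h.py <<'E'
def wproj(c,s,P):
    T=c['T_tool_cam'];P=np.atleast_2d(P)
    t=Ro.from_quat(s['eef_rot']).inv().apply(P-s['tcp_pos'])
    q=(t-T[:3,3])@T[:3,:3]
    f=210/np.tan(np.radians(c['vfov'])/2)
    r=np.hypot(q[:,0],q[:,1]);th=np.arctan2(r,q[:,2])
    return q[:,:2]/r[:,None]*(f*th)[:,None]+[c['cx'],c['cy']]
def tray_pts(x,y,a):
    R=np.array([[np.cos(a),-np.sin(a),0],[np.sin(a),np.cos(a),0],[0,0,1]])
    L=np.array([(0,.109,.012),(0,-.109,.012),(-.109,0,.012),(.016,.007,.292),(.016,-.007,.292),(-.016,.007,.292),(-.016,-.007,.292)])
    return L@R.T+[x,y,0]
E
python3 - <<'E'
from h import *
import pickle
s,c=pickle.load(open('w1.pkl','rb'))
print(wproj(c,s,tray_pts(.481,.279,.2677)).round(1))
o=np.array([(354,178),(205,178),(279,106)])
r=least_squares(lambda v:(wproj(c,s,tray_pts(*v))[:3]-o).ravel(),[.481,.279,.2677]);print(r.x,np.degrees(r.x[2]),r.fun)
print(wproj(c,s,tray_pts(*r.x)).round(1)[3:])
cv2.imwrite('pics/w1c.png',cv2.resize(c['color'][90:265,190:370],None,fx=3.3,fy=3.3,interpolation=cv2.INTER_CUBIC))
E
```

```text
[[345.8 172.7]
 [210.6 173.1]
 [278.1 103.5]
 [289.2 256. ]
 [271.2 256.1]
 [289.6 216.9]
 [270.8 217. ]]
[0.4867366  0.28243053 0.26723634] 15.311514321158773 [-7.27571995 -1.31669115  6.90828938 -0.99819615  0.2993882   1.5646696 ]
[[291.3 263.4]
 [273.5 263.5]
 [291.9 225.1]
 [273.3 225.1]]
```

View pics/w1c.png

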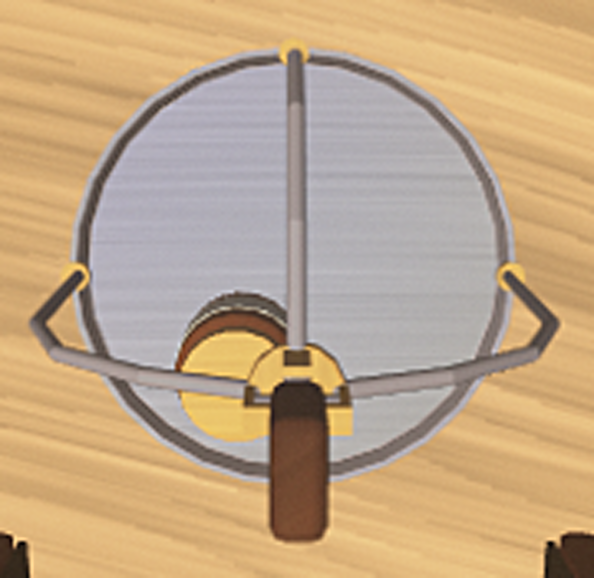

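Call:
{"name": "step_arm", "arguments": {"grip": [1,1,1,1,1], "dp": [[-0.006,0.0025,0.02],[-0.006,0.0025,0.05],[-0.006,0.0025,0.08],[-0.006,0.0025,0.098],[-0.006,0.0025,0.103]], "rotation": [[0,0,0],[0,0,0],[0,0,0],[0,0,0],[0,0,0]]}}

```text
time_s: 1.87
tcp_pos: [0.4754, 0.2811, 0.2541]
eef_rot: [-0.133, 0.991, -0.001, -0.003]
force: [-0.5, -0.7, 0.0]
finger_gap: 0.0878
grip_force: 0.0
```

Run:
```python
from h import *
from cell import arm
s=arm.get_state();c=arm.read_camera('wrist');s2=arm.get_state()
for q in(s,s2): print(q['time_s'],q['tcp_pos'],rel(q,[.4805,.279,.257]),q['force'])
```

```text
1.8667 [0.47544241 0.2811356  0.25406514] (array([-0.0043, -0.0034, -0.003 ]), np.float64(105.34075448706082), array([-0.0064, -0.0022, -1.    ])) [-0.51994505 -0.70238931  0.03221935]
1.9167 [0.47608974 0.28121514 0.25489362] (array([-0.0037, -0.0033, -0.0021]), np.float64(105.33800001933005), array([-0.0054, -0.0018, -1.    ])) [-0.56545887  0.0871843  -0.93084177]
```

Call:
{"name": "step_arm", "arguments": {"grip": [1,1], "dp": [[0,0,0],[0,0,0]], "rotation": [[0,0,0],[0,0,0]]}}

```text
time_s: 2.08
tcp_pos: [0.4792, 0.2819, 0.2591]
eef_rot: [-0.133, 0.991, 0.0, 0.001]
force: [0.7, 0.0, 0.4]
finger_gap: 0.0877
grip_force: 0.0
```

Run:
```python
from h import *
from cell import arm
import pickle
s=arm.get_state();c=arm.read_camera('wrist');s2=arm.get_state()
for q in(s,s2): print(q['time_s'],q['tcp_pos'],rel(q,[.4805,.279,.257]),q['force'],q['dq'].round(3))
cv2.imwrite('pics/w2.png',c['color']);pickle.dump((s2,c),open('w2.pkl','wb'))
```

```text
2.0833 [0.47924599 0.28191126 0.25907806] (array([-0.0004, -0.0031,  0.0021]), np.float64(105.3181686816006), array([ 1.9e-03,  9.0e-04, -1.0e+00])) [0.71746215 0.02963183 0.44271186] [-0.006 -0.009 -0.011 -0.002 -0.003 -0.002]
2.1333 [0.47954703 0.28190157 0.25936414] (array([-0.0001, -0.0031,  0.0024]), np.float64(105.30894592591109), array([ 0.0026,  0.0012, -1.    ])) [ 0.72473692 -0.20378415 -0.33251095] [-0.006 -0.004 -0.002 -0.    -0.002 -0.001]
```

View pics/w2.png

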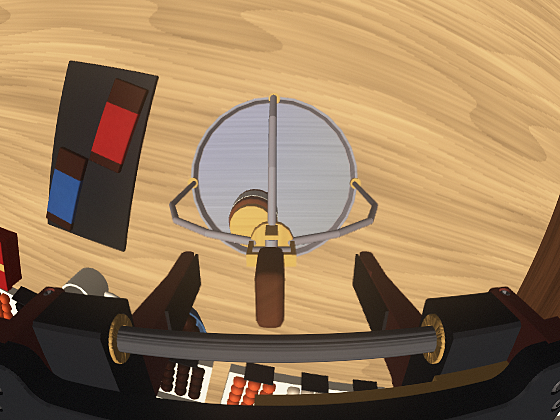

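The tab is centred at about column 270 and the finger midline at about 277. That puts it about 3 mm off in tool y, which agrees with the model. I'll correct for that and close.

Call:
{"name": "step_arm", "arguments": {"grip": [1,1,0.6,0.35,0.2], "dp": [[0,-0.003,0.002],[0,-0.003,0.002],[0,-0.003,0.002],[0,-0.003,0.002],[0,-0.003,0.002]], "rotation": [[0,0,0],[0,0,0],[0,0,0],[0,0,0],[0,0,0]]}}

```text
time_s: 2.55
tcp_pos: [0.4797, 0.2781, 0.2559]
eef_rot: [-0.133, 0.991, 0.0, 0.0]
force: [0.6, 0.3, 0.8]
finger_gap: 0.0713
grip_force: 0.0
```

Call:
{"name": "step_arm", "arguments": {"grip": [0.1,0,0,0,0], "dp": [[0,0,0],[0,0,0],[0,0,0],[0,0,0],[0,0,0]], "rotation": [[0,0,0],[0,0,0],[0,0,0],[0,0,0],[0,0,0]]}}

```text
time_s: 2.97
tcp_pos: [0.4796, 0.2782, 0.2556]
eef_rot: [-0.133, 0.991, -0.0, -0.0]
force: [-0.7, 1.4, -0.3]
finger_gap: 0.038
grip_force: 0.0
```

Run:
```python
from h import *
from cell import arm
s=arm.get_state();print(s['time_s'],s['tcp_pos'],rel(s,[.481,.279,.257]),s['force'],s['finger_gap'],s['grip_force'])
```

```text
2.9667 [0.47957199 0.27815835 0.25560835] (array([-0.0016,  0.0004, -0.0014]), np.float64(105.28120641947288), array([-1.e-04, -1.e-04, -1.e+00])) [-0.68861081  1.43997217 -0.30359833] 0.037956094960165686 0.0
```

Call:
{"name": "step_arm", "arguments": {"grip": [0,0,0,0,0], "dp": [[0,0,0],[0,0,0],[0,0,0],[0,0,0],[0,0,0]], "rotation": [[0,0,0],[0,0,0],[0,0,0],[0,0,0],[0,0,0]]}}

```text
time_s: 3.38
tcp_pos: [0.4794, 0.2783, 0.2556]
eef_rot: [-0.133, 0.991, 0.0, -0.0]
force: [0.5, 0.3, -0.1]
finger_gap: 0.0137
grip_force: 30.0
```

Call:
{"name": "step_arm", "arguments": {"grip": [0,0], "dp": [[0,0,0],[0,0,0]], "rotation": [[0,0,0],[0,0,0]]}}

```text
time_s: 3.55
tcp_pos: [0.4794, 0.2783, 0.2556]
eef_rot: [-0.133, 0.991, 0.0, -0.0]
force: [-0.7, 0.9, -1.0]
finger_gap: 0.0138
grip_force: 30.0
```

Call:
{"name": "step_arm", "arguments": {"grip": [0,0,0,0,0], "dp": [[-0.0006,-0.0004,-0.0004],[-0.0017,-0.0011,-0.0009],[-0.003,-0.002,-0.0015],[-0.0044,-0.0029,-0.0022],[-0.0059,-0.0039,-0.0029]], "rotation": [[0,0,0],[0,0,0],[0,0,0],[0,0,0],[0,0,0]]}}

```text
time_s: 3.97
tcp_pos: [0.4862, 0.2758, 0.2586]
eef_rot: [-0.133, 0.991, -0.0, -0.0]
force: [-1.7, 1.8, -0.0]
finger_gap: 0.014
grip_force: 30.0
```

Call:
{"name": "step_arm", "arguments": {"grip": [0,0,0,0,0], "dp": [[-0.0014,-0.001,-0.0007],[-0.0028,-0.0019,-0.0014],[-0.0042,-0.0028,-0.002],[-0.0056,-0.0038,-0.0026],[-0.007,-0.0047,-0.0032]], "rotation": [[0,0,0],[0,0,0],[0,0,0],[0,0,0],[0,0,0]]}}

```text
time_s: 4.38
tcp_pos: [0.4944, 0.2732, 0.2619]
eef_rot: [-0.133, 0.991, -0.0, -0.0]
force: [-1.7, 1.2, 0.2]
finger_gap: 0.0137
grip_force: 30.0
```

Call:
{"name": "step_arm", "arguments": {"grip": [0,0,0,0,0], "dp": [[-0.0014,-0.001,-0.0007],[-0.0027,-0.0018,-0.0015],[-0.0038,-0.0026,-0.0024],[-0.0046,-0.0031,-0.0034],[-0.005,-0.0034,-0.0045]], "rotation": [[0,0,0],[0,0,0],[0,0,0],[0,0,0],[0,0,0]]}}

```text
time_s: 4.8
tcp_pos: [0.5, 0.2709, 0.2656]
eef_rot: [-0.133, 0.991, -0.0, -0.0]
force: [-0.5, -0.4, -6.8]
finger_gap: 0.0138
grip_force: 30.0
```

Call:
{"name": "step_arm", "arguments": {"grip": [0,0,0,0,0], "dp": [[0,0,-0.001],[0,0,-0.003],[0,0,-0.005],[0,0,-0.008],[0,0,-0.012]], "rotation": [[0,0,0],[0,0,0],[0,0,0],[0,0,0],[0,0,0]]}}

```text
time_s: 5.22
tcp_pos: [0.4998, 0.2712, 0.2784]
eef_rot: [-0.133, 0.991, -0.0, -0.0]
force: [0.4, -0.4, -5.9]
finger_gap: 0.0138
grip_force: 30.0
```

Run:
```python
from h import *
from cell import arm
import pickle
L=[]
for i in range(2):
    s=arm.get_state();c=arm.read_camera('wrist');L.append((s,c));print(s['time_s'],s['tcp_pos'],s['force'],s['finger_gap'])
pickle.dump(L,open('w3.pkl','wb'))
cv2.imwrite('pics/w3.png',L[-1][1]['color'])
```

```text
5.2167 [0.49983791 0.27124303 0.27836016] [ 0.41197218 -0.36022409 -5.89160323] 0.013808044309436529
5.2667 [0.50039666 0.27146781 0.27946334] [ 0.87055612  0.47828717 -4.69188098] 0.013889461395793409
```

View pics/w3.png

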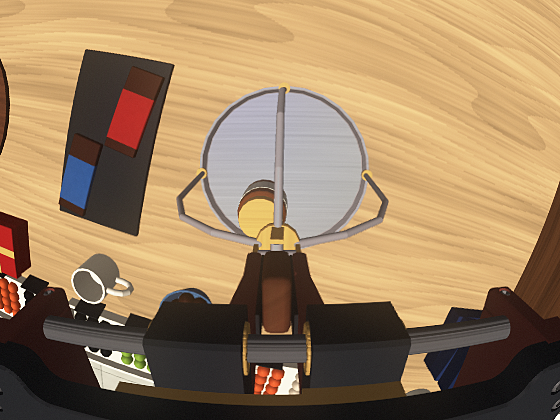

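The tray hangs clear, jar side low, with its feet at (203,174), (367,175) and (286,88). I'll keep lifting.

Call:
{"name": "step_arm", "arguments": {"grip": [0,0,0,0,0], "dp": [[0,0,-0.005],[0,0,-0.011],[0,0,-0.018],[0,0,-0.025],[0,0,-0.032]], "rotation": [[0,0,0],[0,0,0],[0,0,0],[0,0,0],[0,0,0]]}}

```text
time_s: 5.73
tcp_pos: [0.5001, 0.2714, 0.3113]
eef_rot: [-0.133, 0.991, 0.0, 0.0]
force: [0.2, 0.1, -6.0]
finger_gap: 0.0139
grip_force: 30.0
```

Call:
{"name": "step_arm", "arguments": {"grip": [0,0,0,0,0], "dp": [[0,0,-0.007],[0,0,-0.014],[0,0,-0.02],[0,0,-0.025],[0,0,-0.028]], "rotation": [[0,0,0],[0,0,0],[0,0,0],[0,0,0],[0,0,0]]}}

```text
time_s: 6.15
tcp_pos: [0.5003, 0.2714, 0.3391]
eef_rot: [-0.133, 0.991, 0.0, 0.0]
force: [0.3, 0.0, -6.7]
finger_gap: 0.0141
grip_force: 30.0
```

```bash
cat >> h.py <<'E'
def feetpx(img,guess):
    h=cv2.cvtColor(img,cv2.COLOR_BGR2HSV)
    m=((h[...,0]>15)&(h[...,0]<30)&(h[...,1]>150)&(h[...,2]>130)).astype(np.uint8)
    n,_,st,ce=cv2.connectedComponentsWithStats(m)
    k=[ce[i] for i in range(1,n) if 6<st[i,4]<200]
    return np.array([min(k,key=lambda p:np.hypot(*(p-g))) for g in guess]) if k else None
SW=np.array([0,0,.0236])  # swivel in tool frame
FT=np.array([(0,.109,-.22),(0,-.109,-.22),(-.109,0,-.22)])@np.diag([-1,1,-1])  # feet from swivel, tool axes
def tilt(c,guess=((367,175),(203,174),(286,88))):
    o=feetpx(c['color'],guess);z=dict(tcp_pos=np.zeros(3),eef_rot=[0,0,0,1])
    r=least_squares(lambda v:(wproj(c,z,Ro.from_rotvec([v[0],v[1],0]).apply(FT)+SW)-o).ravel(),[0,0])
    cen=Ro.from_rotvec([*r.x,0]).apply([0,0,.232])
    return r.x,cen[:2]*1e3,np.abs(r.fun).max(),o   # centre offset from plumb in tool xy, mm
E
python3 - <<'E'
from h import *
from cell import arm
import pickle
for s,c in pickle.load(open('w3.pkl','rb')): x,ce,e,o=tilt(c);print(s['time_s'],x.round(4),ce.round(1),e.round(1),o.round(1).tolist())
for i in range(22):
    s=arm.get_state();c=arm.read_camera('wrist');x,ce,e,o=tilt(c)
    print(s['time_s'],s['tcp_pos'].round(4),s['force'].round(1),x.round(3),ce.round(1),e.round(1))
print(o)
E
```

```text
5.2167 [ 0.0499 -0.4785] [-106.8  -11.1] 74.8 [[281.1, 238.6], [260.1, 232.3], [260.1, 232.3]]
5.2667 [ 0.0232 -0.4723] [-105.5   -5.2] 70.2 [[295.5, 235.0], [260.1, 232.3], [260.1, 232.3]]
6.15 [0.5003 0.2714 0.3391] [ 0.3  0.  -6.7] [ 0.1   -0.477] [-106.4  -22.4] 82.6
6.2 [0.5004 0.2715 0.3394] [-0.4  0.9 -6.3] [ 0.097 -0.473] [-105.6  -21.7] 82.6
6.25 [0.5003 0.2714 0.3389] [ 0.4  0.1 -6.2] [ 0.1   -0.479] [-106.7  -22.4] 82.6
6.3 [0.5001 0.2713 0.3384] [ 0.2 -0.2 -6.6] [-0.044 -0.487] [-108.4    9.9] 69.2
6.35 [0.4999 0.2713 0.338 ] [-0.2  0.9 -6.1] [ 0.001 -0.453] [-101.5   -0.2] 71.7
6.4 [0.4997 0.2712 0.3378] [-0.5  0.4 -6.8] [ 0.    -0.504] [-1.12e+02 -1.00e-01] 82.2
6.45 [0.4997 0.2712 0.3377] [ 1.  -0.1 -6.2] [ 0.1   -0.482] [-107.3  -22.3] 82.6
6.5 [0.4997 0.2712 0.3377] [-0.7 -0.5 -5.4] [ 0.07  -0.443] [-99.3 -15.7] 82.4
6.55 [0.4997 0.2712 0.3377] [-0.3 -0.1 -5.7] [ 0.104 -0.489] [-108.7  -23.2] 82.7
6.6 [0.4998 0.2712 0.3378] [-0.8  0.7 -5.8] [ 0.077 -0.492] [-109.6  -17. ] 76.9
6.65 [0.4998 0.2712 0.3379] [ 0.4 -0.  -5.7] [ 0.062 -0.481] [-107.3  -13.9] 76.4
6.7 [0.49
[... 272 characters left out ...]
-5.7] [ 0.095 -0.47 ] [-104.9  -21.2] 82.6
6.9 [0.5    0.2713 0.3382] [-0.5  0.5 -6.2] [ 0.101 -0.476] [-106.1  -22.4] 82.6
6.95 [0.5    0.2713 0.3382] [-0.5  0.7 -6.4] [ 0.098 -0.474] [-105.7  -21.9] 82.6
7.0 [0.5    0.2713 0.3383] [-0.1  0.9 -6.3] [ 0.101 -0.477] [-106.2  -22.4] 82.6
7.05 [0.5    0.2713 0.3382] [-0.1  0.2 -6.6] [ 0.095 -0.471] [-105.2  -21.2] 82.6
7.1 [0.5    0.2713 0.3383] [-0.3  0.1 -6.7] [ 0.096 -0.471] [-105.1  -21.5] 82.6
7.15 [0.5    0.2713 0.3383] [ 0.3 -0.3 -5.8] [ 0.101 -0.479] [-106.8  -22.6] 82.6
7.2 [0.5    0.2713 0.3383] [ 0.3 -0.1 -6.2] [ 0.066 -1.09 ] [-205.5  -12.4] 68.1
[[307.96923077 343.69230769]
 [244.08695652 340.95652174]
 [244.08695652 340.95652174]]
```

```bash
cat >> h.py <<'E'
import pickle
REF=pickle.load(open('w3.pkl','rb'))[1][1]['color']
def feetpx(img,guess):
    o=[]
    for u,v in guess:
        t=REF[v-9:v+10,u-9:u+10];w=img[v-34:v+35,u-34:u+35]
        r=cv2.matchTemplate(w,t,cv2.TM_CCOEFF_NORMED);_,q,_,p=cv2.minMaxLoc(r)
        def sub(a,b,c): return .5*(a-c)/(a-2*b+c) if a-2*b+c else 0
        x,y=p;dx=sub(*r[y,x-1:x+2]) if 0<x<r.shape[1]-1 else 0;dy=sub(*r[y-1:y+2,x]) if 0<y<r.shape[0]-1 else 0
        o.append((u-25+x+dx,v-25+y+dy))
    return np.array(o)
def watch(arm,n,fn):
    L=[]
    for i in range(n):
        s=arm.get_state();c=arm.read_camera('wrist');L.append((s,c));x,ce,e,o=tilt(c)
        print(round(s['time_s'],2),s['tcp_pos'].round(4),s['force'].round(1),x.round(3),ce.round(1),e.round(1))
    pickle.dump(L,open(fn,'wb'));return L
E
python3 - <<'E'
from h import *
from cell import arm
for s,c in pickle.load(open('w3.pkl','rb')): x,ce,e,o=tilt(c);print(s['time_s'],x.round(4),ce.round(1),e.round(1),o.round(1).tolist())
watch(arm,10,'w4.pkl')
E
```

```text
5.2167 [-0.0492  0.0397] [ 9.2 11.4] 2.6 [[366.70001220703125, 176.10000610351562], [202.8000030517578, 175.0], [285.79998779296875, 89.0999984741211]]
5.2667 [-0.0504  0.0459] [10.6 11.7] 2.6 [[367.0, 175.0], [203.0, 174.0], [286.0, 88.0]]
7.25 [0.5    0.2713 0.3382] [ 0.1 -0.6 -6. ] [-0.055  0.041] [ 9.4 12.8] 2.5
7.3 [0.5    0.2713 0.3383] [ 0.3 -0.7 -6.6] [-0.057  0.044] [10.2 13.2] 2.7
7.35 [0.5    0.2713 0.3382] [ 1.4  0.7 -6. ] [-0.06   0.047] [10.9 13.9] 2.6
7.4 [0.5    0.2713 0.3383] [-0.2  0.2 -6.1] [-0.062  0.051] [11.8 14.3] 2.5
7.45 [0.5    0.2713 0.3382] [ 0.3 -0.  -5.6] [-0.062  0.054] [12.5 14.4] 2.6
7.5 [0.5    0.2713 0.3382] [ 0.  -0.1 -6.7] [-0.062  0.056] [13.  14.5] 2.5
7.55 [0.5    0.2713 0.3382] [-0.9  0.1 -5.3] [-0.061  0.057] [13.3 14.2] 2.7
7.6 [0.4999 0.2713 0.3382] [ 0.  -1.  -5.9] [-0.06   0.058] [13.4 13.9] 2.7
7.65 [0.5    0.2713 0.3382] [-0.6  0.4 -5.8] [-0.058  0.056] [12.9 13.5] 2.4
7.7 [0.5    0.2713 0.3382] [ 0.3 -1.  -5.6] [-0.056  0.055] [12.8 13. ] 2.6
```

Run:
```python
import h
from h import *
s,c=pickle.load(open('w2.pkl','rb'))
# tool pose in w2 relative to grasp pose: grip sits at tool (0,-.0035,..)
R=Ro.from_quat(s['eef_rot']).inv()
h.SW=R.apply(np.array([.4794,.2783,.232])-s['tcp_pos']);print(h.SW)
for g in [((354,182),(193,182),(273,98))]:
    h.feetpx=lambda img,_:np.array(g,float)
    print(tilt(c))
    z=dict(tcp_pos=np.zeros(3),eef_rot=[0,0,0,1]);print(wproj(c,z,FT+h.SW))
    r=least_squares(lambda v:(wproj(c,z,Ro.from_rotvec([v[0],v[1],0]).apply(FT+[0,0,v[2]])+h.SW)-np.array(g)).ravel(),[0,0,0]);print(r.x,r.fun)
```

```text
[ 0.00117017 -0.00344789  0.02735931]
(array([ 0.00083953, -0.01063904]), array([-2.46820949, -0.19476668]), np.float64(2.5991425734700897), array([[354., 182.],
       [193., 182.],
       [273.,  98.]]))
[[356.68052299 181.11803594]
 [190.44691368 181.15857621]
 [273.31841082  94.74507821]]
[ 0.00121388 -0.01577393  0.01287084] [ 0.05717634 -0.17589505 -0.24034032 -0.09525384  0.19315161  0.26400204]
```

Call:
{"name": "step_arm", "arguments": {"grip": [0,0,0,0,0], "dp": [[0.0002,-0.0007,0],[0.0006,-0.0028,0],[0.0014,-0.0063,0],[0.0026,-0.0112,0],[0.004,-0.0175,0]], "rotation": [[0,0,0],[0,0,0],[0,0,0],[0,0,0],[0,0,0]]}}

```text
time_s: 8.17
tcp_pos: [0.5007, 0.253, 0.3382]
eef_rot: [-0.133, 0.991, 0.0, -0.0]
force: [0.2, 0.1, -6.7]
finger_gap: 0.0138
grip_force: 30.0
```

Call:
{"name": "step_arm", "arguments": {"grip": [0,0,0,0,0], "dp": [[0.0018,-0.0077,0],[0.0038,-0.0168,0],[0.0062,-0.0273,0],[0.009,-0.0392,0],[0.012,-0.0525,0]], "rotation": [[0,0,0],[0,0,0],[0,0,0],[0,0,0],[0,0,0]]}}

```text
time_s: 8.58
tcp_pos: [0.503, 0.1982, 0.3383]
eef_rot: [-0.133, 0.991, -0.0, -0.0]
force: [0.2, 0.1, -6.3]
finger_gap: 0.0142
grip_force: 30.0
```

Call:
{"name": "step_arm", "arguments": {"grip": [0,0,0,0,0], "dp": [[0.0034,-0.0147,0],[0.0069,-0.0301,0],[0.0104,-0.0455,0],[0.0139,-0.0609,0],[0.0175,-0.0764,0]], "rotation": [[0,0,0],[0,0,0],[0,0,0],[0,0,0],[0,0,0]]}}

```text
time_s: 9.0
tcp_pos: [0.5061, 0.1193, 0.3383]
eef_rot: [-0.133, 0.991, -0.0, 0.0]
force: [-0.5, -0.4, -5.2]
finger_gap: 0.0136
grip_force: 30.0
```

Call:
{"name": "step_arm", "arguments": {"grip": [0,0,0,0,0], "dp": [[0.0035,-0.0154,0],[0.007,-0.0308,0],[0.0106,-0.0463,0],[0.0141,-0.0617,0],[0.0176,-0.0771,0]], "rotation": [[0,0,0],[0,0,0],[0,0,0],[0,0,0],[0,0,0]]}}

```text
time_s: 9.42
tcp_pos: [0.5093, 0.0404, 0.3384]
eef_rot: [-0.133, 0.991, -0.0, 0.0]
force: [0.4, -1.1, -6.0]
finger_gap: 0.014
grip_force: 30.0
```

Call:
{"name": "step_arm", "arguments": {"grip": [0,0,0,0,0], "dp": [[0.0035,-0.0154,0],[0.007,-0.0308,0],[0.0106,-0.0463,0],[0.0141,-0.0617,0],[0.0176,-0.0771,0]], "rotation": [[0,0,0],[0,0,0],[0,0,0],[0,0,0],[0,0,0]]}}

```text
time_s: 9.83
tcp_pos: [0.5125, -0.0387, 0.3384]
eef_rot: [-0.133, 0.991, -0.0, 0.0]
force: [-0.4, -0.4, -6.6]
finger_gap: 0.014
grip_force: 30.0
```

Call:
{"name": "step_arm", "arguments": {"grip": [0,0,0,0,0], "dp": [[0.0035,-0.0154,0],[0.007,-0.0308,0],[0.0106,-0.0463,0],[0.0141,-0.0617,0],[0.0176,-0.0771,0]], "rotation": [[0,0,0],[0,0,0],[0,0,0],[0,0,0],[0,0,0]]}}

```text
time_s: 10.25
tcp_pos: [0.5156, -0.1176, 0.3384]
eef_rot: [-0.133, 0.991, -0.0, -0.0]
force: [0.7, 0.7, -6.0]
finger_gap: 0.0138
grip_force: 30.0
```

Call:
{"name": "step_arm", "arguments": {"grip": [0,0,0,0,0], "dp": [[0.0035,-0.0154,0],[0.007,-0.0308,0],[0.0106,-0.0463,0],[0.0141,-0.0617,0],[0.0176,-0.0771,0]], "rotation": [[0,0,0],[0,0,0],[0,0,0],[0,0,0],[0,0,0]]}}

```text
time_s: 10.67
tcp_pos: [0.5188, -0.1966, 0.3383]
eef_rot: [-0.133, 0.991, -0.0, -0.0]
force: [0.7, 0.4, -6.5]
finger_gap: 0.0137
grip_force: 30.0
```

Call:
{"name": "step_arm", "arguments": {"grip": [0,0,0,0,0], "dp": [[0.0035,-0.0154,0],[0.007,-0.0308,0],[0.0106,-0.0463,0],[0.0141,-0.0617,0],[0.0175,-0.0764,0]], "rotation": [[0,0,0],[0,0,0],[0,0,0],[0,0,0],[0,0,0]]}}

```text
time_s: 11.08
tcp_pos: [0.5228, -0.2748, 0.3383]
eef_rot: [-0.133, 0.991, -0.0, -0.0]
force: [-0.5, 0.5, -6.4]
finger_gap: 0.014
grip_force: 30.0
```

Call:
{"name": "step_arm", "arguments": {"grip": [0,0,0,0,0], "dp": [[0.0031,-0.0134,0],[0.0058,-0.0252,0],[0.0082,-0.0358,0],[0.0103,-0.0448,0],[0.012,-0.0525,0]], "rotation": [[0,0,0],[0,0,0],[0,0,0],[0,0,0],[0,0,0]]}}

```text
time_s: 11.5
tcp_pos: [0.5252, -0.3279, 0.3382]
eef_rot: [-0.133, 0.991, -0.0, -0.0]
force: [0.1, -0.4, -5.8]
finger_gap: 0.0144
grip_force: 30.0
```

Call:
{"name": "step_arm", "arguments": {"grip": [0,0,0,0,0], "dp": [[0.0014,-0.0063,0],[0.0026,-0.0112,0],[0.0034,-0.0147,0],[0.0039,-0.0169,0],[0.004,-0.0175,0]], "rotation": [[0,0,0],[0,0,0],[0,0,0],[0,0,0],[0,0,0]]}}

```text
time_s: 11.92
tcp_pos: [0.5259, -0.3449, 0.3383]
eef_rot: [-0.133, 0.991, 0.0, -0.0]
force: [0.7, 0.5, -5.9]
finger_gap: 0.0137
grip_force: 30.0
```

Run:
```python
from h import *
from cell import arm
watch(arm,19,'w5.pkl')
c=arm.read_camera('top');pickle.dump(c,open('t5.pkl','wb'));cv2.imwrite('pics/t5.png',c['color'])
print(arm.get_state()['q'].round(2))
```

```text
11.92 [ 0.5259 -0.3449  0.3383] [ 0.7  0.5 -5.9] [-0.063  0.071] [16.6 14.5] 8.7
11.97 [ 0.5259 -0.3448  0.3383] [-0.4 -0.  -6.6] [-0.066  0.071] [16.5 15.4] 8.8
12.02 [ 0.5259 -0.3446  0.3383] [-0.4  0.5 -7. ] [-0.08  0.07] [16.3 18.4] 7.9
12.07 [ 0.5259 -0.3445  0.3383] [-1.3 -0.2 -6.6] [-0.083  0.071] [16.5 19.3] 7.6
12.12 [ 0.5259 -0.3444  0.3383] [ 0.4  0.3 -5.7] [-0.092  0.072] [16.6 21.3] 10.5
12.17 [ 0.5259 -0.3444  0.3384] [-0.3 -0.8 -6.1] [-0.094  0.074] [17.  21.7] 10.4
12.22 [ 0.5259 -0.3445  0.3384] [-0.3 -0.3 -5. ] [-0.054  0.077] [17.9 12.5] 6.8
12.27 [ 0.5259 -0.3445  0.3384] [-0.7 -0.5 -6.7] [-0.053  0.078] [18.1 12.3] 6.6
12.32 [ 0.5259 -0.3446  0.3383] [ 0.3 -1.2 -5.8] [-0.05   0.079] [18.2 11.5] 6.5
12.37 [ 0.5259 -0.3447  0.3384] [-0.3  1.8 -6.5] [-0.046  0.079] [18.4 10.8] 6.5
12.42 [ 0.5259 -0.3447  0.3383] [-0.  -0.2 -6.1] [-0.043  0.079] [18.3  9.9] 6.5
12.47 [ 0.5259 -0.3448  0.3383] [-0.4  0.9 -5.7] [-0.038  0.078] [18.1  8.9] 6.7
12.52 [ 0.5259 -0.3448  0.3383] [ 0.2  0.3 -6.6] [-0.036  0.077] [17.7  8.2] 6.9
12.57 [ 0.5259 -0.3448  0.3383] [-0.7 -0.7 -6. ] [-0.066  0.075] [17.4 15.3] 9.2
12.62 [ 0.5259 -0.3449  0.3383] [ 0.5 -0.6 -5.8] [-0.058  0.075] [17.4 13.5] 8.0
12.67 [ 0.5259 -0.3449  0.3383] [ 0.1  0.1 -5.5] [-0.056  0.073] [17. 13.] 8.2
12.72 [ 0.5259 -0.3449  0.3383] [ 0.2 -0.  -5.9] [-0.056  0.072] [16.7 13. ] 8.4
12.77 [ 0.5259 -0.3449  0.3383] [-0.5  0.4 -5.9] [-0.058  0.071] [16.4 13.5] 8.6
12.82 [ 0.5259 -0.3449  0.3383] [ 0.2 -0.1 -5.4] [-0.06   0.072] [16.6 13.8] 8.7
[-0.69  0.33  1.28 -0.    1.54 -2.53]
```

Run:
```python
from h import *
L=pickle.load(open('w5.pkl','rb'));t=pickle.load(open('t5.pkl','rb'))
_,_,_,o=tilt(L[-1][1]);print(o)
a=cv2.resize(L[-1][1]['color'][60:280,160:400],(400*240//220,400))
b=cv2.resize(t['color'][185:305,360:475],(350,365))
k=np.zeros((580,800,3),np.uint8);k[:400,:436]=a;k[:365,440:790]=b
for j,i in enumerate((0,7,14)):
    im=L[i][1]['color'];k[405:575,j*260:j*260+255]=cv2.resize(im[70:240,170:425],(255,170))
cv2.imwrite('pics/cmp.png',k)
```

```text
[[366.27817 175.8485 ]
 [202.56932 174.99036]
 [292.32455  73.88947]]
```

View pics/cmp.png

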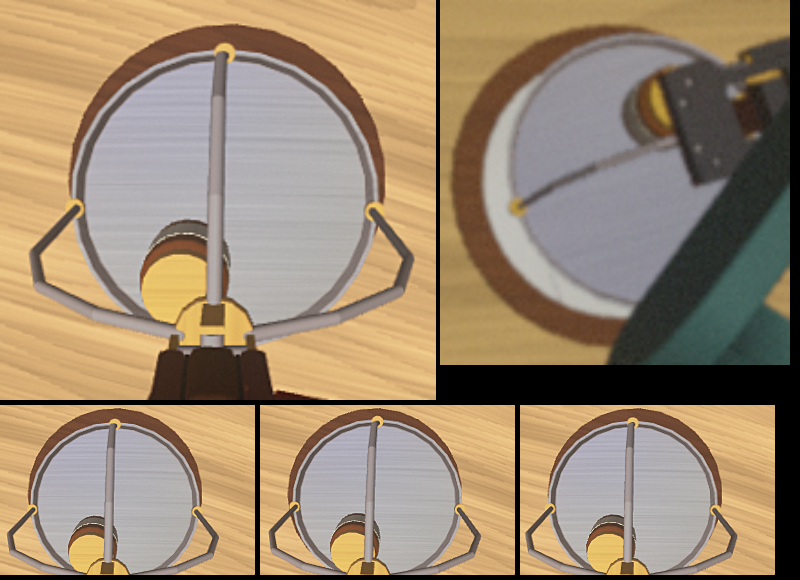

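The tray hangs nearly still, with its jar standing. The wrist-image feet are at about (365.7,175.5), (200.7,175) and (283.2,89.1). In the top image the -x foot is at about (385.6,253.4). I'll refine the tracking and fit the centre from both cameras.

```bash
cat >> h.py <<'E'
G=[(366,175),(201,175),(283,89)]
REF=pickle.load(open('w5.pkl','rb'))[-1][1]['color']
def feetpx(img,guess=None):
    o=[]
    for u,v in G:
        t=REF[v-6:v+7,u-6:u+7];w=img[v-15:v+16,u-15:u+16]
        r=cv2.matchTemplate(w,t,cv2.TM_CCOEFF_NORMED);_,q,_,p=cv2.minMaxLoc(r)
        x=min(max(p[0],1),17);y=min(max(p[1],1),17)
        sub=lambda a,b,c:.5*(a-c)/(a-2*b+c)
        o.append((u-9+x+sub(*r[y,x-1:x+2]),v-9+y+sub(*r[y-1:y+2,x])))
    return np.array(o)
FT=FT*np.array([.1045/.109,.1045/.109,1])
E
python3 - <<'E'
from h import *
import h
# level calibration on w2
s,c=pickle.load(open('w2.pkl','rb'));sw=h.SW;f=h.feetpx
h.SW=np.array([.0012,-.0034,.0274]);h.feetpx=lambda *a:np.array([(354,182),(193,182),(273,98)],float)
print('level',tilt(c)[:3]);h.SW=sw;h.feetpx=f
for s,c in pickle.load(open('w5.pkl','rb')):
    x,ce,e,o=tilt(c);print(round(s['time_s'],2),ce.round(1),e.round(1))
# top check
t=pickle.load(open('t5.pkl','rb'));R=Ro.from_quat(s['eef_rot'])
P=R.apply(Ro.from_rotvec([*x,0]).apply(FT)+h.SW)+s['tcp_pos'];print('foot pred',P[2],proj(t,P[2]),'centre world off',R.apply([*ce/1e3,0]))
E
```

```text
level (array([ 0.00096971, -0.00288872]), array([-0.67018295, -0.22497156]), np.float64(0.7999136807189302))
11.92 [11.5 10.5] 1.7
11.97 [11.7 11.5] 1.7
12.02 [12.1 12.4] 1.7
12.07 [12.8 13.1] 1.8
12.12 [13.4 13.7] 1.6
12.17 [14.  14.1] 1.7
12.22 [14.6 14.2] 1.7
12.27 [15.1 13.8] 1.6
12.32 [15.3 13.1] 1.7
12.37 [15.2 12.3] 1.8
12.42 [15.3 11.4] 1.7
12.47 [15.  10.4] 1.6
12.52 [14.4  9.3] 1.7
12.57 [13.7  8.6] 2.0
12.62 [13.2  8.1] 1.9
12.67 [12.7  7.9] 1.7
12.72 [12.1  7.9] 1.7
12.77 [11.6  8.4] 1.9
12.82 [11.6  9.2] 1.7
foot pred [ 0.41235518 -0.36704427  0.10039069] [[442.2051298  282.81139732]] centre world off [-1.36083856e-02  5.77300107e-03 -8.67139281e-07]
```

Call:
{"name": "step_arm", "arguments": {"grip": [0,0,0,0,0], "dp": [[0,0,0.0015],[0,0,0.005],[0,0,0.0105],[0,0,0.017],[0,0,0.0235]], "rotation": [[0,0,0],[0,0,0],[0,0,0],[0,0,0],[0,0,0]]}}

```text
time_s: 13.33
tcp_pos: [0.5257, -0.3447, 0.3138]
eef_rot: [-0.133, 0.991, 0.0, -0.0]
force: [-0.0, 0.9, -6.3]
finger_gap: 0.014
grip_force: 30.0
```

Call:
{"name": "step_arm", "arguments": {"grip": [0,0,0,0,0], "dp": [[0,0,0.0065],[0,0,0.0125],[0,0,0.0175],[0,0,0.0205],[0,0,0.0215]], "rotation": [[0,0,0],[0,0,0],[0,0,0],[0,0,0],[0,0,0]]}}

```text
time_s: 13.75
tcp_pos: [0.5257, -0.3447, 0.2925]
eef_rot: [-0.133, 0.991, 0.0, -0.0]
force: [0.7, -0.4, -5.6]
finger_gap: 0.0138
grip_force: 30.0
```

```bash
cat >> h.py <<'E'
def sine(L,w=2*np.pi/.94):
    t=np.array([s['time_s'] for s,_ in L]);C=np.array([tilt(c)[1] for _,c in L])
    A=np.c_[np.ones_like(t),np.cos(w*(t-t[-1])),np.sin(w*(t-t[-1]))]
    k=np.linalg.lstsq(A,C,rcond=None)[0]
    print('mean',k[0].round(2),'amp',np.hypot(k[1],k[2]).round(2),'res',(A@k-C).std(0).round(2))
    for j in(0,1):
        ph=np.arctan2(k[2,j],k[1,j]);tm=t[-1]+ph/w
        print('xy'[j],'max times',[(tm+n*.94).round(3) for n in range(0,4)])
E
python3 - <<'E'
from h import *
import h
from cell import arm
L=pickle.load(open('w5.pkl','rb'));s,c=L[-1];x=tilt(c)[0]
t=pickle.load(open('t5.pkl','rb'));R=Ro.from_quat(s['eef_rot'])
P=R.apply(Ro.from_rotvec([*x,0]).apply(FT)+h.SW)+s['tcp_pos'];print('feet pred',proj(t,P).round(1).tolist())
sine(L)
L=watch(arm,19,'w6.pkl');sine(L);print('now',arm.get_state()['time_s'])
c=arm.read_camera('top');pickle.dump(c,open('t6.pkl','wb'));print('now',arm.get_state()['time_s'])
E
```

```text
feet pred [[385.2, 252.4], [468.4, 227.9], [442.2, 282.8]]
mean [13.45 11.06] amp [1.94 3.18] res [0.07 0.14]
x max times [np.float64(12.359), np.float64(13.299), np.float64(14.239), np.float64(15.179)]
y max times [np.float64(13.133), np.float64(14.073), np.float64(15.013), np.float64(15.953)]
13.75 [ 0.5257 -0.3447  0.2925] [ 0.7 -0.4 -5.6] [-0.04   0.051] [11.8  9.3] 1.7
13.8 [ 0.5257 -0.3447  0.2927] [ 0.5  1.4 -5.3] [-0.045  0.052] [12.  10.4] 1.7
13.85 [ 0.5258 -0.3449  0.2931] [ 0.1 -0.1 -6.6] [-0.051  0.054] [12.5 11.8] 1.7
13.9 [ 0.526  -0.3449  0.2935] [-0.9 -0.2 -4.8] [-0.056  0.056] [12.9 13. ] 1.7
13.95 [ 0.5261 -0.345   0.2937] [-0.5 -0.3 -5.8] [-0.06   0.058] [13.4 13.8] 1.6
14.0 [ 0.5261 -0.345   0.2937] [ 0.3 -1.  -6.6] [-0.062  0.06 ] [13.8 14.3] 1.6
14.05 [ 0.5261 -0.345   0.2938] [ 0.  -0.1 -6.1] [-0.062  0.061] [14.1 14.3] 1.6
14.1 [ 0.526  -0.345   0.2937] [-0.1 -0.3 -5.2] [-0.061  0.062] [14.5 14.2] 1.6
14.15 [ 0.526  -0.345   0.2937] [-0.3 -0.1 -6.8] [-0.057  0.063] [14.6 13.2] 1.6
14.2 [ 0.526  -0.345   0.2936] [-0.1 -0.2 -6.3] [-0.054  0.063] [14.7 12.6] 1.5
[... 281 characters left out ...]
1.3 -5.7] [-0.037  0.061] [14.   8.6] 1.5
14.45 [ 0.5259 -0.3449  0.2933] [ 0.3 -0.1 -5.5] [-0.034  0.058] [13.4  7.9] 1.6
14.5 [ 0.5259 -0.3449  0.2933] [-0.  -0.1 -5.9] [-0.034  0.056] [13.1  7.9] 1.6
14.55 [ 0.5259 -0.3449  0.2933] [ 0.3 -0.1 -6.5] [-0.035  0.055] [12.8  8. ] 1.6
14.6 [ 0.5259 -0.3449  0.2933] [ 0.  -0.3 -6.3] [-0.037  0.055] [12.7  8.5] 1.5
14.65 [ 0.5259 -0.3449  0.2933] [-0.1 -0.4 -6.5] [-0.04   0.054] [12.5  9.2] 1.5
mean [13.48 10.97] amp [1.24 3.26] res [0.18 0.2 ]
x max times [np.float64(14.214), np.float64(15.154), np.float64(16.094), np.float64(17.034)]
y max times [np.float64(14.982), np.float64(15.922), np.float64(16.862), np.float64(17.802)]
now 14.7
now 14.75
```

Call:
{"name": "step_arm", "arguments": {"grip": [0,0,0,0,0], "dp": [[0,0,0],[0,0,0],[0,0.0022,0],[0,0.0031,0],[0.0008,0.0031,0]], "rotation": [[0,0,0],[0,0,0],[0,0,0],[0,0,0],[0,0,0]]}}

```text
time_s: 15.17
tcp_pos: [0.5243, -0.3417, 0.2933]
eef_rot: [-0.133, 0.991, 0.0, -0.0]
force: [0.5, -0.1, -5.4]
finger_gap: 0.0136
grip_force: 30.0
```

Call:
{"name": "step_arm", "arguments": {"grip": [0], "dp": [[0.0004,0,0]], "rotation": [[0,0,0]]}}

```text
time_s: 15.25
tcp_pos: [0.5238, -0.3421, 0.2933]
eef_rot: [-0.133, 0.991, -0.0, -0.0]
force: [0.0, -0.4, -6.3]
finger_gap: 0.0139
grip_force: 30.0
```

Run:
```python
from h import *
import h
from cell import arm
L=[]
for i in range(19):
    s=arm.get_state();L.append((s,arm.read_camera('wrist')))
pickle.dump(L,open('w7.pkl','wb'))
c=arm.read_camera('top');pickle.dump(c,open('t7.pkl','wb'))
for s,c2 in L[::4]: x,ce,e,o=tilt(c2);print(round(s['time_s'],2),s['tcp_pos'].round(4),ce.round(1),e.round(1))
sine(L[3:]);s=arm.get_state();print('now',s['time_s'],s['tcp_pos'],rel(s,[.5256,-.3429,.29])[0])
R=Ro.from_quat(s['eef_rot'])
P=R.apply(Ro.from_rotvec([*x,0]).apply(FT)+h.SW)+s['tcp_pos'];u=proj(c,P);print('feet pred',u.round(1).tolist())
a,b=u[0].round().astype(int)
r=cv2.cvtColor(c['color'],cv2.COLOR_BGR2HSV)[b-8:b+9,a-8:a+9]
m=(r[...,0]>15)&(r[...,0]<32)&(r[...,1]>110)&(r[...,2]>110);print('foot seen',(np.argwhere(m).mean(0)[::-1]+[a-8,b-8]).round(1),m.sum())
```

```text
15.25 [ 0.5238 -0.3421  0.2933] [13.3 10.6] 1.7
15.45 [ 0.5239 -0.3423  0.2933] [13.5 11.4] 1.6
15.65 [ 0.5239 -0.3422  0.2933] [13.7 11.4] 1.6
15.85 [ 0.5239 -0.3422  0.2933] [13.5 10.8] 1.7
16.05 [ 0.5239 -0.3422  0.2933] [13.3 10.6] 1.6
mean [13.46 11.02] amp [0.21 0.48] res [0.04 0.04]
x max times [np.float64(16.595), np.float64(17.535), np.float64(18.475), np.float64(19.415)]
y max times [np.float64(16.5), np.float64(17.44), np.float64(18.38), np.float64(19.32)]
now 16.25 [ 0.52388769 -0.34216796  0.29328784] [-0.0015 -0.0012  0.0033]
feet pred [[380.4, 255.3], [460.6, 231.7], [435.3, 284.7]]
foot seen [380.3 255.5] 15
```

Call:
{"name": "step_arm", "arguments": {"grip": [0,0,0,0,0], "dp": [[-0.0001,-0.0001,0],[-0.0003,-0.0002,0],[-0.0004,-0.0003,0],[-0.0006,-0.0005,0],[-0.0008,-0.0006,0]], "rotation": [[0,0,0],[0,0,0],[0,0,0],[0,0,0],[0,0,0]]}}

```text
time_s: 16.67
tcp_pos: [0.5249, -0.3426, 0.2933]
eef_rot: [-0.133, 0.991, -0.0, -0.0]
force: [0.3, 0.6, -6.0]
finger_gap: 0.0138
grip_force: 30.0
```

Call:
{"name": "step_arm", "arguments": {"grip": [0,0,0,0,0], "dp": [[-0.0002,-0.0002,0],[-0.0003,-0.0003,0],[-0.0005,-0.0004,0],[-0.0006,-0.0005,0],[-0.0007,-0.0006,0]], "rotation": [[0,0,0],[0,0,0],[0,0,0],[0,0,0],[0,0,0]]}}

```text
time_s: 17.08
tcp_pos: [0.5257, -0.343, 0.2933]
eef_rot: [-0.133, 0.991, -0.0, -0.0]
force: [0.1, 0.8, -5.8]
finger_gap: 0.0139
grip_force: 30.0
```

Run:
```python
from h import *
import h
from cell import arm
L=[]
for i in range(46):
    s=arm.get_state();L.append((s,arm.read_camera('wrist')))
pickle.dump(L,open('w8.pkl','wb'))
c=arm.read_camera('top')
sine(L[:20]);sine(L[-20:]);s=arm.get_state();print('now',s['time_s'],s['tcp_pos'],rel(s,[.5256,-.3429,.29])[0],s['force'])
```

```text
mean [13.47 11.03] amp [0.63 0.71] res [0.05 0.05]
x max times [np.float64(17.583), np.float64(18.523), np.float64(19.463), np.float64(20.403)]
y max times [np.float64(18.471), np.float64(19.411), np.float64(20.351), np.float64(21.291)]
mean [13.45 11.  ] amp [0.63 0.71] res [0.03 0.06]
x max times [np.float64(19.476), np.float64(20.416), np.float64(21.356), np.float64(22.296)]
y max times [np.float64(19.424), np.float64(20.364), np.float64(21.304), np.float64(22.244)]
now 19.4333 [ 0.5256511  -0.34294624  0.29327274] [0.     0.0001 0.0033] [ 0.18137345 -0.61527357 -6.64586247]
```

Call:
{"name": "step_arm", "arguments": {"grip": [0,0,0,0,0], "dp": [[0,0,0.0025],[0,0,0.006],[0,0,0.0095],[0,0,0.0122],[0,0,0.014]], "rotation": [[0,0,0],[0,0,0],[0,0,0],[0,0,0],[0,0,0]]}}

```text
time_s: 19.85
tcp_pos: [0.5254, -0.3427, 0.2785]
eef_rot: [-0.133, 0.991, 0.0, -0.0]
force: [-0.6, -0.7, -7.2]
finger_gap: 0.0138
grip_force: 30.0
```

Call:
{"name": "step_arm", "arguments": {"grip": [0,0,0,0,0], "dp": [[0,0,0.0008],[0,0,0.0014],[0,0,0.0018],[0.0004,0.0003,0.0021],[0.0012,0.0009,0.0025]], "rotation": [[0,0,0],[0,0,0],[0,0,0],[0,0,0],[0,0,0]]}}

```text
time_s: 20.27
tcp_pos: [0.5244, -0.3425, 0.2769]
eef_rot: [-0.133, 0.991, -0.0, 0.0]
force: [0.0, 0.2, -6.3]
finger_gap: 0.0139
grip_force: 30.0
```

Run:
```python
from h import *
from cell import arm
L=watch(arm,4,'w9.pkl')
```

```text
20.27 [ 0.5244 -0.3425  0.2769] [ 0.   0.2 -6.3] [-0.046  0.055] [12.7 10.6] 1.6
20.32 [ 0.5241 -0.3423  0.2768] [-0.5  0.  -5.4] [-0.045  0.053] [12.4 10.4] 1.7
20.37 [ 0.5241 -0.3424  0.2769] [ 0.6  0.3 -6.5] [-0.044  0.055] [12.6 10.3] 1.5
20.42 [ 0.5242 -0.3424  0.2769] [ 0.4  0.2 -6.3] [-0.045  0.056] [12.9 10.4] 1.6
```

Call:
{"name": "step_arm", "arguments": {"grip": [0,0,0,0], "dp": [[0,0,0.0004],[0,0,0.0008],[0,0,0.0012],[0,0,0.0015]], "rotation": [[0,0,0],[0,0,0],[0,0,0],[0,0,0]]}}

```text
time_s: 20.8
tcp_pos: [0.5242, -0.3427, 0.2766]
eef_rot: [-0.133, 0.991, -0.001, 0.0]
force: [-5.3, 1.0, 6.9]
finger_gap: 0.0136
grip_force: 30.0
```

Run:
```python
from h import *
from cell import arm
L=watch(arm,4,'w10.pkl')
```

```text
20.8 [ 0.5242 -0.3427  0.2766] [-5.3  1.   6.9] [-0.046  0.055] [12.8 10.7] 1.6
20.85 [ 0.5242 -0.3427  0.2766] [-4.3  1.7  5.9] [-0.046  0.055] [12.9 10.7] 1.6
20.9 [ 0.5242 -0.3427  0.2766] [-3.5  1.4  5.3] [-0.046  0.056] [12.9 10.7] 1.6
20.95 [ 0.5242 -0.3427  0.2766] [-3.5  1.   5.3] [-0.046  0.056] [12.9 10.7] 1.6
```

Call:
{"name": "step_arm", "arguments": {"grip": [0,0,0,0,0], "dp": [[0.0007,0.0006,-0.0004],[0.0016,0.0013,-0.0004],[0.0026,0.0021,0],[0.0036,0.0029,0.0004],[0.0046,0.0037,0.0009]], "rotation": [[0,0,0],[0,0,0],[0,0,0],[0,0,0],[0,0,0]]}}

```text
time_s: 21.42
tcp_pos: [0.5186, -0.34, 0.2744]
eef_rot: [-0.133, 0.991, -0.0, -0.0]
force: [-2.9, 1.0, 1.8]
finger_gap: 0.0138
grip_force: 30.0
```

Run:
```python
from h import *
from cell import arm
L=watch(arm,3,'w11.pkl')
```

```text
21.42 [ 0.5186 -0.34    0.2744] [-2.9  1.   1.8] [-0.029  0.036] [8.3 6.8] 1.7
21.47 [ 0.5183 -0.3398  0.2743] [-2.9  0.4  1.9] [-0.028  0.034] [7.8 6.4] 1.6
21.52 [ 0.5185 -0.3399  0.2743] [-2.3  1.3  1.6] [-0.028  0.035] [8.  6.6] 1.7
```

Call:
{"name": "step_arm", "arguments": {"grip": [0,0,0,0,0], "dp": [[0.0009,0.0007,0.0001],[0.0018,0.0014,0.0005],[0.0027,0.0021,0.0009],[0.0036,0.0028,0.0014],[0.0045,0.0035,0.0019]], "rotation": [[0,0,0],[0,0,0],[0,0,0],[0,0,0],[0,0,0]]}}

```text
time_s: 21.98
tcp_pos: [0.5134, -0.3378, 0.2723]
eef_rot: [-0.133, 0.991, 0.0, -0.0]
force: [-1.8, 1.0, -0.3]
finger_gap: 0.0136
grip_force: 30.0
```

Call:
{"name": "step_arm", "arguments": {"grip": [0,0,0,0,0], "dp": [[0.001,0.0008,0.0005],[0.002,0.0016,0.001],[0.003,0.0023,0.0015],[0.0037,0.0029,0.0019],[0.0042,0.0033,0.0022]], "rotation": [[0,0,0],[0,0,0],[0,0,0],[0,0,0],[0,0,0]]}}

```text
time_s: 22.4
tcp_pos: [0.5086, -0.336, 0.2703]
eef_rot: [-0.133, 0.991, -0.0, 0.0]
force: [-1.5, -0.6, -1.4]
finger_gap: 0.0136
grip_force: 30.0
```

Run:
```python
from h import *
from cell import arm
L=watch(arm,5,'w12.pkl')
```

```text
22.4 [ 0.5086 -0.336   0.2703] [-1.5 -0.6 -1.4] [-0.005 -0.002] [-0.5  1.2] 1.9
22.45 [ 0.5085 -0.3359  0.2702] [-1.5 -0.1 -1.7] [-0.005 -0.004] [-0.8  1.2] 1.8
22.5 [ 0.5087 -0.336   0.2703] [-2.1 -1.2 -1.2] [-0.004 -0.001] [-0.3  1. ] 1.8
22.55 [ 0.5088 -0.336   0.2703] [-1.4 -0.3 -1.7] [-0.004 -0.   ] [-0.  1.] 1.8
22.6 [ 0.5088 -0.3359  0.2703] [-0.6 -0.7 -1.7] [-0.004  0.   ] [0. 1.] 1.8
```

Call:
{"name": "step_arm", "arguments": {"grip": [0,0,0], "dp": [[0,0.0003,0.0003],[0,0.0006,0.0006],[0,0.0006,0.0007]], "rotation": [[0,0,0],[0,0,0],[0,0,0]]}}

```text
time_s: 22.9
tcp_pos: [0.5086, -0.3358, 0.2702]
eef_rot: [-0.133, 0.991, -0.001, 0.0]
force: [-2.8, -1.7, 1.7]
finger_gap: 0.0139
grip_force: 30.0
```

Call:
{"name": "step_arm", "arguments": {"grip": [0.25,0.4,0.6,0.6,0.6], "dp": [[0,0,0],[0,0,0],[0,0,0],[0,0,0],[0,0,0]], "rotation": [[0,0,0],[0,0,0],[0,0,0],[0,0,0],[0,0,0]]}}

```text
time_s: 23.32
tcp_pos: [0.5087, -0.335, 0.2695]
eef_rot: [-0.133, 0.991, 0.0, 0.0]
force: [0.2, -1.1, 0.0]
finger_gap: 0.0438
grip_force: 0.0
```

Run:
```python
from h import *
from cell import arm
L=watch(arm,6,'w13.pkl');print(L[-1][0]['finger_gap'],L[-1][0]['grip_force'])
```

```text
23.32 [ 0.5087 -0.335   0.2695] [ 0.2 -1.1  0. ] [0.001 0.003] [ 0.8 -0.2] 1.5
23.37 [ 0.5087 -0.3351  0.2695] [0.3 0.1 0.3] [0.    0.003] [ 0.6 -0.1] 1.5
23.42 [ 0.5086 -0.3351  0.2695] [ 0.3  0.1 -0.2] [0.    0.002] [ 0.6 -0.1] 1.5
23.47 [ 0.5086 -0.3351  0.2695] [ 0.4 -0.2 -0.2] [0.    0.002] [ 0.5 -0.1] 1.5
23.52 [ 0.5086 -0.3351  0.2696] [ 0.4 -0.2  0.2] [0.    0.002] [ 0.4 -0. ] 1.6
23.57 [ 0.5085 -0.3352  0.2696] [ 0.7 -0.7  0.5] [0.    0.001] [ 0.3 -0. ] 1.7
0.0527106440395773 0.0
```

Tray level and released. Now I'll retreat straight up, then back a little for a clear view.

Call:
{"name": "step_arm", "arguments": {"grip": [0.6,0.6,0.6,0.6,0.6], "dp": [[0,0,-0.006],[0,0,-0.02],[0,0,-0.045],[0,0,-0.075],[0,0,-0.105]], "rotation": [[0,0,0],[0,0,0],[0,0,0],[0,0,0],[0,0,0]]}}

```text
time_s: 24.03
tcp_pos: [0.5082, -0.3349, 0.3758]
eef_rot: [-0.133, 0.991, 0.0, -0.0]
force: [0.2, -0.2, -0.8]
finger_gap: 0.052
grip_force: 0.0
```

Call:
{"name": "step_arm", "arguments": {"grip": [0.6,0.6,0.6,0.6,0.6], "dp": [[0.02,0,0],[0.05,0,0],[0.08,0,0],[0.105,0,0],[0.11,0,0]], "rotation": [[0,0,0],[0,0,0],[0,0,0],[0,0,0],[0,0,0]]}}

```text
time_s: 24.45
tcp_pos: [0.3993, -0.3648, 0.3755]
eef_rot: [-0.132, 0.991, -0.001, -0.001]
force: [0.4, 0.3, -0.2]
finger_gap: 0.0525
grip_force: 0.0
```

Run:
```python
from h import *
from cell import arm
t=arm.read_camera('top');s=arm.read_camera('side');q=arm.get_state();print(q['time_s'],q['tcp_pos'],q['force'])
k=np.zeros((600,800,3),np.uint8);k[:300,:400]=cv2.resize(t['color'],(400,300));k[:300,400:]=cv2.resize(s['color'],(400,300))
k[300:,:400]=cv2.resize(t['color'][150:310,330:510],(400,300));k[300:,400:]=cv2.resize(s['color'][210:420,250:470],(400,300))
cv2.imwrite('pics/end.png',k)
```

```text
24.55 [ 0.40176037 -0.36452489  0.3753379 ] [ 0.22646655 -0.07451375  0.34217738]
```

View pics/end.png

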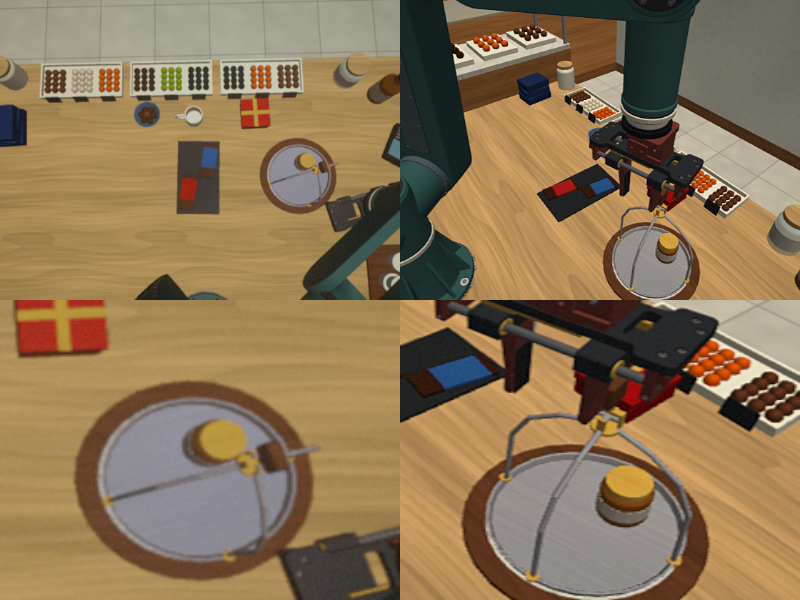

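The tray sits level in the middle of the board, with a thin even line of inlay around it. The jar and grip are upright, the gripper is clear, and everything else is in place.

```bash
python3 -c "
from cell import arm
print(arm.close_job())"
```

```text
the job is handed in; nothing more can be done
None
```

I set the tray down level in the middle of the board after letting it hang still just above it for over two seconds. The jar is still standing and nothing else was moved. I let go and handed the job in at about 24.6 s.

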